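Reset the tripped breaker under the bench power box's push-latch lid

ROBOT

A 6-joint arm with a two-finger parallel gripper is mounted at the origin on the work surface. World frame = base frame: x ahead of the robot, y to its left, z up, the work surface at z = 0. Lengths are in m, angles in degrees, forces in N, time in s.
With the tool pointing down it reaches from about 0.425 to 0.95 m from the base axis. Payload 14.7 kg.
Tool frame: the origin (TCP) lies at the very end of the fingers, on their centre line; the grasp point (between the pads) lies bot.grip_point_offset behind it (bot.grip_point_offset is the distance from the TCP to the grasp point, in m); z points along the fingers, y is the line along which they close (so a half turn about z gives the same grasp; the last joint's range is limited). The gripper opens to 85 mm and grips with 20 to 120 N. Pads are 22 mm wide; open, the fingers measure 114 mm over their backs; the gripper's body (76 mm by 85 mm) begins 54 mm behind the grasp point. The pads swing forward as they close: fully open they stand 13 mm farther back than shut.
Start: joints at [-73.717, 27.513, 91.461, -0, 61.026, -2.67], TCP at [0.211, -0.615, 0.206] pointing down, gripper open.
Joint ranges: [-157.49, 157.49], [-46.99, 117.5], [13.45, 153.17], [-89.5, 269.5], [5.16, 153.95], [-167.48, 167.48]. Speed limits (degrees/s): [108.29, 108.29, 136.94, 172.46, 172.46, 172.46].

INTERFACE

Orientations are given as [roll, pitch, yaw] about the fixed x, y, z axes, in that order (R = Rz(yaw) Ry(pitch) Rx(roll)).
In Python, from cell import bot gives the robot as it stands.
- The arm moves only by the tool drive_tool, never from a script. Its argument "moves" is a list that holds one entry, the list of rows, each a list of 7 numbers: the turn, a rotation vector about the tool's x, y, z in rad, then the shift along the tool's x, y, z in mm, then the finger opening in mm, from 0 to 85.4. A call has 1 to 8 rows; each row is the pose to reach, as a shift and turn from the pose commanded when the call began, along the tool's axes at that moment; what a row does not reach only later rows make up. A row lasts 1/12 s, in which the tool goes at most 41.7 mm and 7.16 degrees, less where a joint would pass 70% of its speed; a pose out of reach is approached as far as the arm can. A call with a gripper value outside its range is refused whole. The fingers move at their own pace and stop on an object; "force" is the grip in N (left out, the last holds). Time passes only in rows, so rows that repeat a pose let the fingers close. It gives the time, the measured TCP pose, the force, the opening and the grip force at its end, in the units of the state.
- bot.get_obs(): the state, without advancing time (a new reading comes with each control period).
- bot.read_camera(name): name is "side" or "top" or "wrist"; returns (picture, depth): 420x560x3 uint8, red, green, blue; 420x560 float32, m along the optical axis (not along the pixel's ray), 0 where there is no reading.
- bot.camera_model(name): a dict with "intrinsics" (3x3 intrinsics, pixels), "dist_coeffs" ([k1, k2, p1, p2, k3] as OpenCV has them; the pictures are not rectified), "extrinsics" (4x4, takes a point from camera to world coordinates); the wrist camera has in their place "T_tool_cam" (4x4, takes a point from camera to tool coordinates, whose origin is the TCP and whose axes are the flange's). Camera axes: x right, y down, z forward; pixel columns grow to the right and rows downward; lengths in m; the calibration is good to about 2 mm. A picture is of the moment at which its call begins: read the wrist's pose just before it. camera_model takes no time and is no camera call.
- bot.finish_job(): hands the job in; it is judged then, once.
The state is a dict: "clock": time; "qpos": joint angles; "qd": joint speeds; "effort": joint torques, N m; "ee_pos": TCP position; "tool_rot": TCP orientation; "force": force on the tool from outside, world axes, zero at the start; "torque": the same for the moment, N m; "grip_width": finger opening in m; "grip_force": force on a finger pad.
Only numpy, scipy, OpenCV 4.12 (cv2) and the standard library are available. Lean on these libraries where they do the work, as an engineer would, in place of code of your own. Each camera call takes 0.05 s, during which the arm holds its last target. There are 200 camera calls.

TASK

The bench has lost its power because the overload breaker in the power box has tripped: press the front edge of the box's lid once so that the lid pops open, push the breaker's button inside fully home with a fingertip, then push the lid over by its outside face and press its front edge down again until it latches, so that it stays shut and flush when you let go. Only press and push: do not take hold of the lid or put fingers against its inside face, and leave the jar, the wood block, the craft knife and the screwdriver where they are.

Things in the scene. Friction and masses are not known exactly. Their poses are not given: they have to be found in the camera images.
- power_box: Bench power box, screwed down (fixed): dark steel housing 156 (x) x 260 (y) x 72 (z) mm, with 5 mm thick ears out to 312 mm along y. Origin: centre of its underside, on the bench. x points from its front (robot side) to its hinge side, y along its length, z up; offsets below are in these axes. Its top has an opening 112 x 224 mm, filled flush by the lid when that is shut.
- deck (a point): Middle of the deck inside the box, at (-6, 0, 44) mm, 28 mm below the rim. On it: two round white sockets and a small charging outlet (leave alone), a 27 mm steel collar with the breaker's button, a latch slot with a thin wire over it in the middle of the front, and two round rubber buffers at (-52, +-103) mm, 24 mm tall. The opening's inner front wall is at x = -62 mm, its end walls at y = +-112 mm.
- hinge (a point): Middle of the lid's hinge axis, fixed to the box at (50, 0, 69) mm. The axis runs along the box's y, on the side away from the robot.
- lid (a joint): Lid angle, rad. 0: latched shut, outside face flush with the rim. 1.5: fully open, almost upright. Damped spring hinge: when unlatched the lid swings up to 1.5 by itself in about 1 s. Below 0: pressed in, stop at -0.055 (6 mm down at the free edge). Push-push latch: from 0, pressing past -0.035 and letting go pops it open; from open, pushing it over and down past -0.03 and letting go latches it at 0 (to 0.01). Press steadily, no quick jab.
- lid_press (a point): Point on the lid's outside face, on its middle line, 95 mm from the hinge axis, 15 mm from the free edge; moves with the lid. Lid shut: at (-45.5, 0, 72) mm; the outside face is 3 mm above the hinge axis. Pressing here takes about 3.5 N to trip the latch, 4.5 N to reach the stop (press to the stop each time); half-way to the hinge, twice as much. Swinging the open lid over takes 1 to 2 N here.
- lid_edge (a point): Middle of the lid's free (front) edge, outside face. Lid: brushed aluminium, 110 mm from hinge axis to free edge, 221 mm along y, 6 mm thick, 0.14 kg. Fully open, this edge is 179 mm above the bench, the outside face looks away from the robot, the inside face towards it. The inside is black-lined (no fingers on it); in its middle a latch tongue 14 mm wide stands out 31 mm.
- breaker (a joint): Travel of the breaker's button, m. 0: tripped, top 12 mm above the deck. 0.008: fully home (stop), top 4 mm above the deck. It slides straight down against 3 N of friction and stays where it is left.
- breaker_top (a point): Centre of the flat top of the breaker's round black button, 17 mm in diameter; at (-28, -72, 56) mm when tripped, 48 mm high when home. It is 34 mm from the opening's front wall, 40 mm from its end wall and, with the lid open, about 68 mm from the lid's inside face.
- wax_jar: Bystander, loose: white jar, 66 mm in diameter, 58 mm high; origin at the centre of its underside. Beside one end of the box.
- wood_block: Bystander, loose: pale wood block 85 x 62 x 46 mm high; origin at the centre of its underside. Beside the other end of the box.
- craft_knife: Bystander, loose: yellow craft knife lying flat, 16 mm wide, 150 mm long along its y (blade included), 14 mm high; in front of the box. Origin under its handle's middle.
- screwdriver: Bystander, loose: small wood-handled screwdriver lying flat, 140 mm long along its x, handle to -x; behind the box. Origin under its middle.

How it is judged (in metres and radians):
On the way, in this order (a step that is already met when the one before it is completed fails the run):
1. the lid has popped open (beyond 1.2 rad) (value of joint lid above 1.2 rad), for 0.2 s.
2. with the lid open, the breaker's button is home (at least 7 of its 8 mm) (value of joint breaker above 0.007 m and value of joint lid above 0.8 rad), for 0.2 s.
At the end, for the whole second after the job is handed in: The lid is latched shut by itself, flush with the rim (joint between -0.012 and 0.02 rad, at rest), the breaker's button is home (at least 7 of 8 mm), and each of the four bystanders is within 20 mm of where it stood (value of joint lid between -0.012 and 0.02 rad and velocity of joint lid between -0.05 and 0.05 rad/s and value of joint breaker above 0.007 m and distance of each of wax_jar, wood_block, craft_knife, screwdriver from where it was at the start of the episode below 0.02 m); the robot touches nothing.
It fails at once if a finger pushes, hooks or pinches the inside face of the lid (more than 1 N on its lining) (contact force between the fingers and lid_c1 above 1 N).
It fails at once if a bystander is picked up or shoved more than 20 mm (distance of any of wax_jar, wood_block, craft_knife, screwdriver from where it was at the start of the episode above 0.02 m).
It also fails if it takes over 51 s, if anything falls off the work surface, if the arm or the gripper's body presses on something with over 40 N, if the wrist force passes 120 N, or if a joint passes its speed limit or range.

## Working session

There is one attempt and no reset: what is moved stays moved. The work goes in short steps, Python scripts to look and compute and a tool call to move; the robot and the scene stay as the last step left them, time stands still between calls to the robot, and variables do not carry over. Pictures are saved under pics/ and viewed, at most 10 in all, crops included, and the job is handed in when it is done.

Besides the shell and the picture viewer there is one more tool, called after "Request:" by a JSON object that holds its "api" and its "payload", one argument or row to a line. drive_tool: Moves the arm, as the interface text tells. Its arguments: {"type":"object","properties":{"moves":{"type":"array","items":{"type":"array","items":{"type":"array","items":{"type":"number"}}}},"force":{"type":"number"}},"required":["moves"]}

```bash
mkdir -p pics
cat > h.py <<'E'
import numpy as np, cv2
from cell import bot
from scipy.spatial.transform import Rotation as R
def shot(n,f):
    o=bot.get_obs(); im,d=bot.read_camera(n)
    cv2.imwrite(f'pics/{f}.png',im[:,:,::-1]); np.savez(f'pics/{f}.npz',im=im,d=d,p=o['ee_pos'],r=o['tool_rot'])
def pt(n,f,u,v,z=None):
    s=np.load(f'pics/{f}.npz'); m=bot.camera_model(n)
    K=np.array(m['intrinsics']);q=cv2.undistortPoints(np.array([[[u,v]]],float),K,np.array(m['dist_coeffs']))[0,0]
    if n=='wrist':
        T=np.eye(4);T[:3,:3]=R.from_euler('xyz',s['r'],degrees=True).as_matrix();T[:3,3]=s['p'];T=T@np.array(m['T_tool_cam'])
    else: T=np.array(m['extrinsics'])
    ray=T[:3,:3]@np.array([q[0],q[1],1]);
    if z is None:
        w=s['d'][int(v)-1:int(v)+2,int(u)-1:int(u)+2]; t=np.median(w)
    else: t=(z-T[2,3])/ray[2]
    return T[:3,3]+ray*t
E
python3 - <<'E'
from h import *
shot('top','t0'); shot('side','s0'); o=bot.get_obs(); print(o); print(bot.grip_point_offset)
E
```

```text
{'clock': 0.1, 'qpos': array([-7.37155772e+01,  2.75463964e+01,  9.14915130e+01, -4.97661661e-04,
        6.10265122e+01, -2.67030992e+00]), 'qd': array([ 0.02020398, -0.05304207, -0.00380834,  0.03834599,  0.06028262,
        0.02152568]), 'effort': array([ 7.83987998e-04, -9.52252507e+01, -4.31039178e+01, -1.67729850e-04,
        5.26222037e-03, -4.03333115e-05]), 'ee_pos': array([ 0.21103093, -0.61435155,  0.20572613]), 'tool_rot': array([-1.79935628e+02, -2.56669153e-03,  1.89549726e+01]), 'force': array([ 0.38904692, -0.21433491, -0.48224514]), 'torque': array([ 0.00283362,  0.01614452, -0.02108485]), 'grip_force': 0.0, 'grip_width': 0.08568415804481923}
0.0187
```

View pics/t0.png

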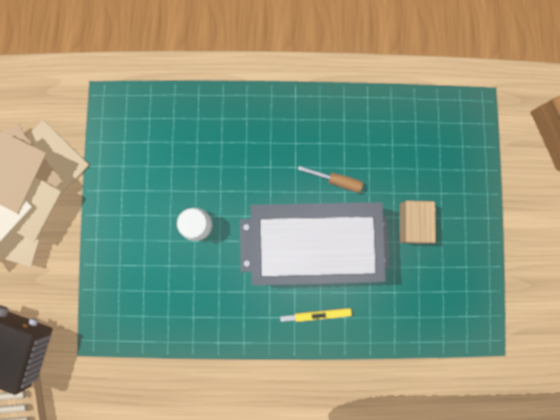

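View pics/s0.png

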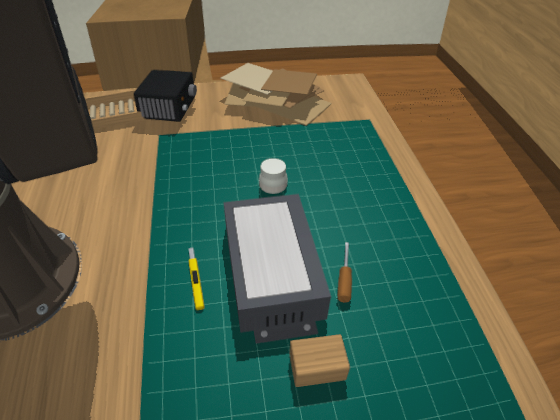

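The top view shows the box with its lid corners at about (261,219), (375,217), (376,273), (262,276). The jar is at (194,224), the block at (418,222), the knife at (320,315) and the screwdriver at (332,179). The robot is toward the bottom.

Run:
```python
from h import *
im=cv2.imread('pics/t0.png')[195:325,230:400]
cv2.imwrite('pics/c0.png',cv2.resize(im,None,fx=4.5,fy=4.5,interpolation=cv2.INTER_CUBIC))
g=cv2.cvtColor(cv2.imread('pics/t0.png'),cv2.COLOR_BGR2GRAY)
m=np.zeros_like(g);m[205:285,252:385]=(g[205:285,252:385]>150)*255
c=max(cv2.findContours(m,0,1)[0],key=cv2.contourArea);b=cv2.minAreaRect(c);print(b)
P=np.array([pt('top','t0',u,v,.072) for u,v in cv2.boxPoints(b)]);print(P.round(4),P.mean(0), np.linalg.norm(np.roll(P,1,0)-P,axis=1))
print(pt('top','t0',318,246))
for n,u,v,z in [('jar',194,224,.058),('block',418,222,.046),('knife',320,315,.014),('sd',332,179,.01)]: print(n,pt('top','t0',u,v,z).round(3))
m=bot.camera_model('top');print(np.array(m['extrinsics']).round(3))
```

```text
((317.3983154296875, 245.72860717773438), (58.6500358581543, 114.82459259033203), 88.63607025146484)
[[ 0.5714  0.0715  0.072 ]
 [ 0.5784 -0.1543  0.072 ]
 [ 0.4636 -0.156   0.072 ]
 [ 0.4578  0.0678  0.072 ]] [ 0.51778708 -0.04276901  0.072     ] [0.11364639 0.22596098 0.11486427 0.22385019]
[ 0.51713684 -0.04333024  0.07073966]
jar [0.559 0.201 0.058]
block [ 0.567 -0.252  0.046]
knife [ 0.375 -0.054  0.014]
sd [ 0.659 -0.08   0.01 ]
[[ 0.006 -0.996  0.086  0.509]
 [-1.    -0.008 -0.02   0.049]
 [ 0.021 -0.086 -0.996  0.918]
 [ 0.     0.     0.     1.   ]]
```

View pics/c0.png

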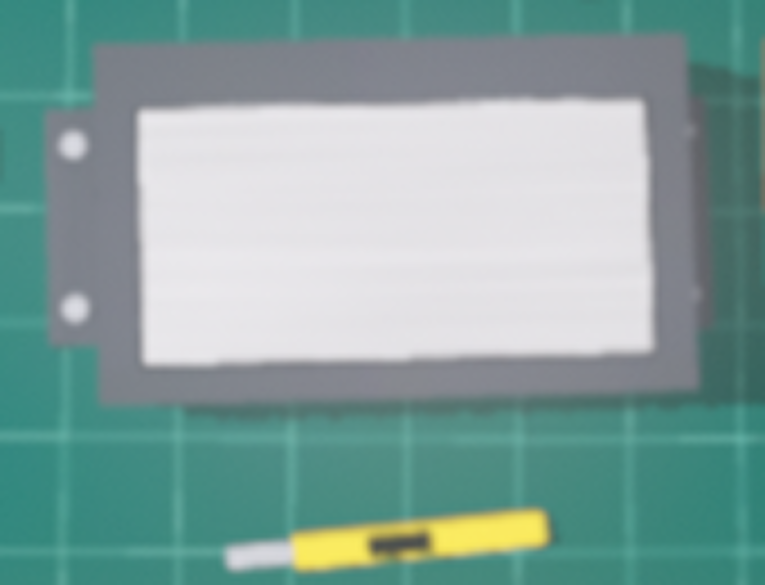

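The box origin is about (0.524, -0.0425), with yaw about 1.65°. The lid's measured size and height match the given ones. Next I go above the press point with the fingers shut.

Request:
{"api": "drive_tool", "payload": {
  "moves": [
    [[0,0,0.303,438,-453,0,0],[0,0,0.303,438,-453,0,0],[0,0,0.303,438,-453,0,0],[0,0,0.303,438,-453,0,0],[0,0,0.303,438,-453,0,0],[0,0,0.303,438,-453,0,0],[0,0,0.303,438,-453,0,0],[0,0,0.303,438,-453,0,0]]
  ],
  "force": 30
}}

```text
clock: 0.77
ee_pos: [0.3526, -0.3109, 0.2062]
tool_rot: [-180.0, 0.0, 1.6]
force: [1.2, -0.5, 0.8]
grip_width: 0.0003
grip_force: 0.0
```

Request:
{"api": "drive_tool", "payload": {
  "moves": [
    [[0,0,0,133,-263,0,0],[0,0,0,133,-263,0,0],[0,0,0,133,-263,0,0],[0,0,0,133,-263,50,0],[0,0,0,133,-263,70,0],[0,0,0,133,-263,90,0],[0,0,0,133,-263,90,0],[0,0,0,133,-263,90,0]]
  ]
}}

```text
clock: 1.43
ee_pos: [0.4782, -0.0434, 0.1145]
tool_rot: [-180.0, 0.1, 1.7]
force: [-0.9, -0.5, -0.8]
grip_width: 0.0
grip_force: 0.0
```

Run:
```python
from h import *
shot('wrist','w0'); shot('side','s1'); o=bot.get_obs(); print(o['ee_pos'],o['tool_rot'],o['force'])
a=cv2.imread('pics/w0.png');b=cv2.imread('pics/s1.png')
cv2.imwrite('pics/c1.png',cv2.resize(np.hstack([a,b]),None,fx=.7,fy=.7))
```

```text
[ 0.47765001 -0.04331855  0.11395672] [-179.94425168    0.19119204    1.77752432] [0.2450874  0.41453115 0.52727693]
```

View pics/c1.png

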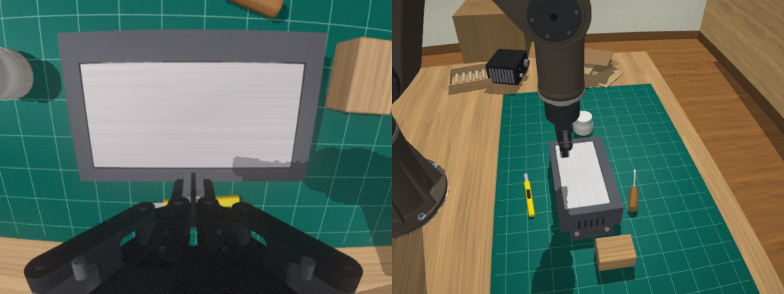

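The wrist view shows the whole lid, with its front corners at about (133,239) and (423,233) px and its back corners at (114,90) and (436,90). The fingertip stands in front of the lid's middle.

Run:
```python
from h import *
P=[pt('wrist','w0',u,v,.072) for u,v in [(133,239),(423,233),(436,90),(114,90)]]
print(np.round(P,4),np.mean(P,0)); print(pt('wrist','w0',280,150))
```

```text
[[ 0.4585  0.0684  0.072 ]
 [ 0.47   -0.1602  0.072 ]
 [ 0.5756 -0.1517  0.072 ]
 [ 0.5692  0.07    0.072 ]] [ 0.51831444 -0.04337819  0.072     ]
[ 0.53073895 -0.04553658  0.07301534]
```

Request:
{"api": "drive_tool", "payload": {
  "moves": [
    [[0,0,0,0,0,20,0],[0,0,0,0,0,32,0],[0,0,0,0,0,38,0],[0,0,0,0,0,40,0],[0,0,0,0,0,42,0],[0,0,0,0,0,43,0],[0,0,0,0,0,44,0],[0,0,0,0,0,44,0]]
  ]
}}

```text
clock: 2.2
ee_pos: [0.4783, -0.0464, 0.0727]
tool_rot: [180.0, -0.0, 1.6]
force: [0.5, 0.9, -0.9]
grip_width: 0.0002
grip_force: 0.0
```

Request:
{"api": "drive_tool", "payload": {
  "moves": [
    [[0,0,0,0,0,1,0],[0,0,0,0,0,2,0],[0,0,0,0,0,3,0],[0,0,0,0,0,4,0],[0,0,0,0,0,4.5,0],[0,0,0,0,0,5,0],[0,0,0,0,0,5,0],[0,0,0,0,0,5,0]]
  ]
}}

```text
clock: 2.87
ee_pos: [0.4781, -0.0462, 0.0673]
tool_rot: [-180.0, 0.0, 1.6]
force: [-0.7, 0.3, 0.3]
grip_width: -0.0002
grip_force: 0.0
```

Request:
{"api": "drive_tool", "payload": {
  "moves": [
    [[0,0,0,0,0,1,0],[0,0,0,0,0,1,0],[0,0,0,0,0,2,0],[0,0,0,0,0,2,0]]
  ]
}}

```text
clock: 3.2
ee_pos: [0.478, -0.0462, 0.0652]
tool_rot: [-180.0, 0.0, 1.6]
force: [0.1, 0.5, -1.3]
grip_width: -0.0004
grip_force: 0.0
```

Run:
```python
from h import *
shot('side','s2'); o=bot.get_obs(); print(o['ee_pos'],o['force'])
cv2.imwrite('pics/c2.png',cv2.resize(cv2.imread('pics/s2.png')[180:320,200:340],None,fx=4,fy=4))
```

```text
[ 0.47802799 -0.04623107  0.06520074] [ 0.76116732  0.16323078 -1.10312737]
```

View pics/c2.png

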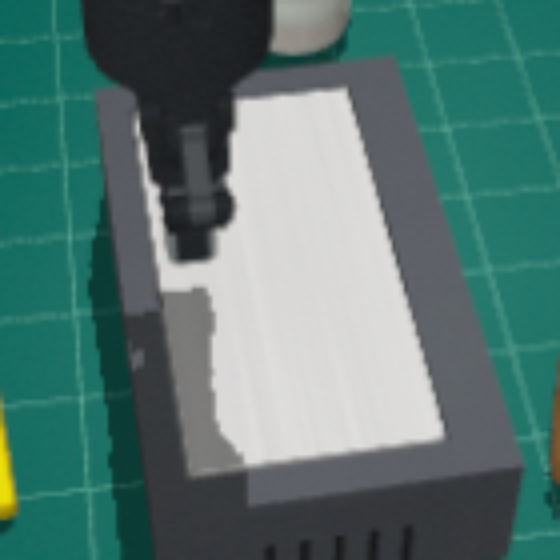

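The side crop shows the tip at about (192,260), slightly above the lid, with a gap to its shadow. There's no contact yet, so I continue down slowly.

Request:
{"api": "drive_tool", "payload": {
  "moves": [
    [[0,0,0,0,0,1,0],[0,0,0,0,0,2,0],[0,0,0,0,0,3,0],[0,0,0,0,0,3,0]]
  ]
}}

```text
clock: 3.58
ee_pos: [0.4779, -0.0462, 0.0621]
tool_rot: [-180.0, 0.0, 1.6]
force: [-0.1, 0.0, 0.2]
grip_width: 0.0002
grip_force: 0.0
```

Request:
{"api": "drive_tool", "payload": {
  "moves": [
    [[0,0,0,0,0,1,0],[0,0,0,0,0,2,0],[0,0,0,0,0,3,0],[0,0,0,0,0,3,0]]
  ]
}}

```text
clock: 3.92
ee_pos: [0.478, -0.0462, 0.0591]
tool_rot: [-180.0, 0.0, 1.6]
force: [0.2, 1.0, 0.9]
grip_width: -0.0001
grip_force: 0.0
```

Run:
```python
from h import *
shot('side','s3'); shot('wrist','w3')
o=bot.get_obs(); print(o['ee_pos'],o['force'],o['qpos'])
a=cv2.resize(cv2.imread('pics/s3.png')[180:320,200:340],(560,560));b=cv2.resize(cv2.imread('pics/w3.png'),None,fx=.5,fy=.5)
c=np.zeros((560,800,3),np.uint8);c[:,:560]=a;c[:210,560:]=b[:, 20:260];cv2.imwrite('pics/c3.png',c)
for v in range(220,256,3): print(v,[pt('side','s3',u,v).round(3).tolist() for u in (244,248)])
```

```text
[ 0.4780099  -0.04621992  0.0592558 ] [-0.25345598 -0.25118003 -0.45968218] [-9.14145714e+00  2.69132081e+01  1.20931988e+02  2.64080082e-03
  3.21633946e+01  7.92630330e+01]
220 [[0.471, -0.087, 0.19], [0.478, -0.086, 0.189]]
223 [[0.471, -0.079, 0.176], [0.477, -0.09, 0.186]]
226 [[0.472, -0.062, 0.15], [0.477, -0.094, 0.183]]
229 [[0.47, -0.087, 0.17], [0.476, -0.098, 0.18]]
232 [[0.47, -0.099, 0.176], [0.476, -0.102, 0.178]]
235 [[0.469, -0.105, 0.175], [0.475, -0.106, 0.175]]
238 [[0.469, -0.107, 0.171], [0.475, -0.107, 0.169]]
241 [[0.471, -0.058, 0.109], [0.477, -0.059, 0.109]]
244 [[0.47, -0.054, 0.096], [0.477, -0.059, 0.102]]
247 [[0.47, -0.052, 0.086], [0.477, -0.058, 0.092]]
250 [[0.47, -0.046, 0.071], [0.477, -0.047, 0.072]]
253 [[0.469, -0.053, 0.072], [0.477, -0.055, 0.072]]
```

View pics/c3.png

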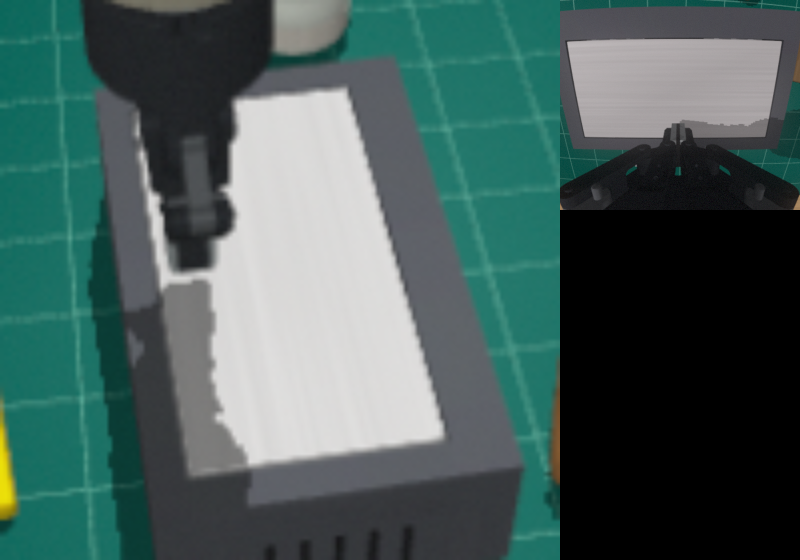

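The tip ends at about (190,270) in the crop, roughly 4 mm above its shadow's start at (190,281). So the real fingertip is about 17 mm short of the reported TCP. I go on by force.

Request:
{"api": "drive_tool", "payload": {
  "moves": [
    [[0,0,0,0,0,1,0],[0,0,0,0,0,2,0],[0,0,0,0,0,3,0],[0,0,0,0,0,3,0]]
  ]
}}

```text
clock: 4.35
ee_pos: [0.478, -0.0462, 0.0561]
tool_rot: [-180.0, 0.0, 1.6]
force: [-0.4, 0.3, 0.3]
grip_width: -0.0003
grip_force: 0.0
```

Request:
{"api": "drive_tool", "payload": {
  "moves": [
    [[0,0,0,0,0,0.5,0],[0,0,0,0,0,1,0],[0,0,0,0,0,1.5,0],[0,0,0,0,0,2,0],[0,0,0,0,0,2,0]]
  ]
}}

```text
clock: 4.77
ee_pos: [0.478, -0.0462, 0.0542]
tool_rot: [-180.0, 0.0, 1.6]
force: [-0.2, 0.1, 0.3]
grip_width: -0.0005
grip_force: 0.0
```

Request:
{"api": "drive_tool", "payload": {
  "moves": [
    [[0,0,0,0,0,0.5,0],[0,0,0,0,0,1,0],[0,0,0,0,0,1.5,0],[0,0,0,0,0,2,0],[0,0,0,0,0,2,0]]
  ]
}}

```text
clock: 5.18
ee_pos: [0.478, -0.0462, 0.0522]
tool_rot: [-180.0, 0.0, 1.6]
force: [0.3, 0.4, 0.2]
grip_width: 0.0
grip_force: 0.0
```

Request:
{"api": "drive_tool", "payload": {
  "moves": [
    [[0,0,0,0,0,0.5,0],[0,0,0,0,0,1,0],[0,0,0,0,0,1.5,0],[0,0,0,0,0,2,0],[0,0,0,0,0,2,0]]
  ]
}}

```text
clock: 5.6
ee_pos: [0.478, -0.0462, 0.0502]
tool_rot: [-180.0, 0.0, 1.6]
force: [0.0, 1.3, 0.7]
grip_width: -0.0
grip_force: 0.0
```

Request:
{"api": "drive_tool", "payload": {
  "moves": [
    [[0,0,0,0,0,0.5,0],[0,0,0,0,0,1,0],[0,0,0,0,0,1.5,0],[0,0,0,0,0,2,0],[0,0,0,0,0,2,0]]
  ]
}}

```text
clock: 6.02
ee_pos: [0.478, -0.0462, 0.0482]
tool_rot: [-180.0, 0.0, 1.6]
force: [0.1, -1.4, -0.2]
grip_width: 0.0003
grip_force: 0.0
```

Run:
```python
from h import *
shot('side','s4'); o=bot.get_obs(); print(o['ee_pos'],o['force'])
c=np.hstack([cv2.resize(cv2.imread(f'pics/{f}.png')[220:270,225:275],(400,400)) for f in('s3','s4')]);cv2.imwrite('pics/c4.png',c)
```

```text
[ 0.47803366 -0.04623881  0.04823677] [ 0.03227496 -0.25436445 -0.30567975]
```

View pics/c4.png

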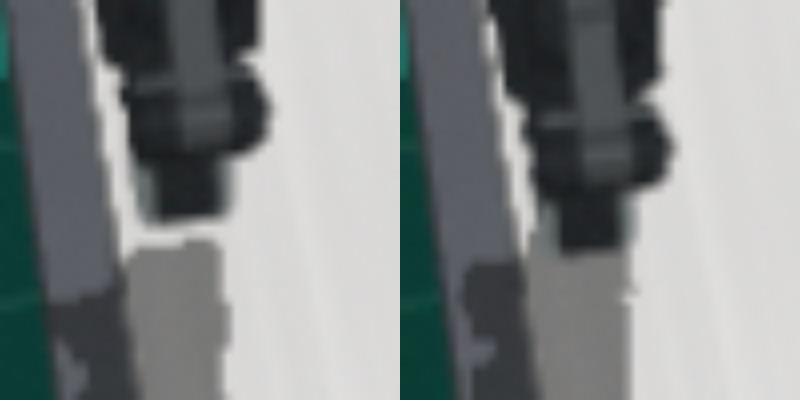

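The tip (600,250) now just meets its shadow, so it is at or close to contact. I continue.

Request:
{"api": "drive_tool", "payload": {
  "moves": [
    [[0,0,0,0,0,0.5,0],[0,0,0,0,0,1,0],[0,0,0,0,0,1.5,0],[0,0,0,0,0,2,0],[0,0,0,0,0,2,0]]
  ]
}}

```text
clock: 6.48
ee_pos: [0.4781, -0.0462, 0.0463]
tool_rot: [-180.0, -0.0, 1.6]
force: [-0.1, -0.5, 3.1]
grip_width: -0.0002
grip_force: 1.3
```

Request:
{"api": "drive_tool", "payload": {
  "moves": [
    [[0,0,0,0,0,0.5,0],[0,0,0,0,0,1,0],[0,0,0,0,0,1.5,0],[0,0,0,0,0,2,0],[0,0,0,0,0,2,0]]
  ]
}}

```text
clock: 6.9
ee_pos: [0.4781, -0.0462, 0.0442]
tool_rot: [-180.0, 0.0, 1.6]
force: [-0.8, -0.0, 3.4]
grip_width: 0.0002
grip_force: 1.9
```

In contact. Contact came at TCP z≈0.0475, so the true tip is about 24.5 mm behind the TCP along the tool. I press on to the stop.

Request:
{"api": "drive_tool", "payload": {
  "moves": [
    [[0,0,0,0,0,0.5,0],[0,0,0,0,0,1,0],[0,0,0,0,0,1.5,0],[0,0,0,0,0,2,0],[0,0,0,0,0,2,0]]
  ]
}}

```text
clock: 7.32
ee_pos: [0.4781, -0.0463, 0.0423]
tool_rot: [180.0, -0.0, 1.6]
force: [-1.3, -0.1, 4.8]
grip_width: 0.0002
grip_force: 2.6
```

Request:
{"api": "drive_tool", "payload": {
  "moves": [
    [[0,0,0,0,0,0.4,0],[0,0,0,0,0,0.7,0],[0,0,0,0,0,1,0],[0,0,0,0,0,1,0]]
  ]
}}

```text
clock: 7.65
ee_pos: [0.4781, -0.0463, 0.0418]
tool_rot: [180.0, -0.0, 1.6]
force: [-4.2, -0.9, 19.9]
grip_width: 0.0004
grip_force: 9.8
```

At the stop (20 N). With the stop at 5.2 mm down, the tip offset is 25 mm. I release with a quick up-and-back move.

Request:
{"api": "drive_tool", "payload": {
  "moves": [
    [[0,0,0,0,0,-30,0],[0,0,0,-10,0,-70,0],[0,0,0,-20,0,-110,0],[0,0,0,-30,0,-150,0],[0,0,0,-35,0,-190,0],[0,0,0,-35,0,-190,0],[0,0,0,-35,0,-190,0],[0,0,0,-35,0,-190,0]]
  ]
}}

```text
clock: 8.32
ee_pos: [0.443, -0.0472, 0.2312]
tool_rot: [180.0, -0.0, 1.6]
force: [-0.1, -0.3, 0.2]
grip_width: 0.0001
grip_force: 0.0
```

Request:
{"api": "drive_tool", "payload": {
  "moves": [
    [[0,0,0,0,0,0,0],[0,0,0,0,0,0,0],[0,0,0,0,0,0,0],[0,0,0,0,0,0,0],[0,0,0,0,0,0,0],[0,0,0,0,0,0,0],[0,0,0,0,0,0,0],[0,0,0,0,0,0,0]]
  ]
}}

```text
clock: 8.98
ee_pos: [0.4431, -0.0472, 0.2313]
tool_rot: [-180.0, 0.0, 1.6]
force: [0.2, 0.4, 0.5]
grip_width: 0.0003
grip_force: 0.0
```

Run:
```python
from h import *
shot('wrist','w5'); shot('side','s5'); o=bot.get_obs(); print(o['ee_pos'],o['tool_rot'],o['force'])
a=cv2.imread('pics/w5.png');b=cv2.imread('pics/s5.png')
c=np.zeros((420,800,3),np.uint8);c[:,:560]=a;c[:210,560:]=b[150:360,160:400];cv2.imwrite('pics/c5.png',c)
```

```text
[ 0.44309765 -0.04722919  0.23132039] [ 1.79999533e+02 -1.40021164e-03  1.59436829e+00] [ 0.04369817 -0.2258445   0.16024155]
```

View pics/c5.png

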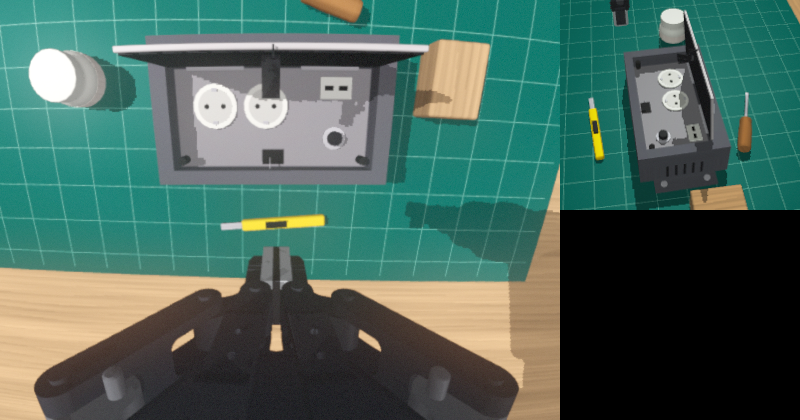

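The lid stands open and the black button is at (335,138) in the wrist view. The lid's top edge runs from (115,49) to (428,49).

Run:
```python
from h import *
print(pt('wrist','w5',335,138,.056),pt('wrist','w5',335,138)); print([pt('wrist','w5',u,v,.179).round(4) for u,v in[(115,49),(428,49),(272,49)]])
```

```text
[ 0.4973704  -0.11468899  0.056     ] [ 0.49738468 -0.11463976  0.05624445]
[array([0.5625, 0.0679, 0.179 ]), array([ 0.5683, -0.1508,  0.179 ]), array([ 0.5634, -0.0419,  0.179 ])]
```

Request:
{"api": "drive_tool", "payload": {
  "moves": [
    [[0,0,0,30,40,0,0],[0,0,0,52.5,69,0,0],[0,0,0,52.5,69,40,0],[0,0,0,52.5,69,80,0],[0,0,0,52.5,69,120,0],[0,0,0,52.5,69,145,0],[0,0,0,52.5,69,160,0],[0,0,0,52.5,69,160,0]]
  ]
}}

```text
clock: 9.75
ee_pos: [0.4954, -0.1142, 0.0683]
tool_rot: [-179.9, 0.3, 1.6]
force: [-1.3, -1.0, 0.5]
grip_width: -0.0001
grip_force: 0.0
```

Request:
{"api": "drive_tool", "payload": {
  "moves": [
    [[0,0,0,0,0,10,0],[0,0,0,0,0,20,0],[0,0,0,0,0,28,0],[0,0,0,0,0,34,0],[0,0,0,0,0,37,0],[0,0,0,0,0,39,0],[0,0,0,0,0,40,0],[0,0,0,0,0,40,0]]
  ]
}}

```text
clock: 10.42
ee_pos: [0.4976, -0.1148, 0.0314]
tool_rot: [180.0, -0.0, 1.6]
force: [-0.6, -0.1, -0.6]
grip_width: 0.0003
grip_force: 0.0
```

Request:
{"api": "drive_tool", "payload": {
  "moves": [
    [[0,0,0,0,0,1,0],[0,0,0,0,0,2,0],[0,0,0,0,0,3,0],[0,0,0,0,0,4,0],[0,0,0,0,0,5,0],[0,0,0,0,0,6,0],[0,0,0,0,0,7,0],[0,0,0,0,0,7,0]]
  ]
}}

```text
clock: 11.08
ee_pos: [0.4976, -0.1148, 0.0241]
tool_rot: [180.0, -0.0, 1.6]
force: [-0.2, -1.2, -0.2]
grip_width: 0.0002
grip_force: 0.0
```

Request:
{"api": "drive_tool", "payload": {
  "moves": [
    [[0,0,0,0,0,0.5,0],[0,0,0,0,0,1,0],[0,0,0,0,0,1.5,0],[0,0,0,0,0,1.5,0]]
  ]
}}

```text
clock: 11.42
ee_pos: [0.4975, -0.1147, 0.023]
tool_rot: [180.0, -0.0, 1.6]
force: [-0.3, -0.9, 6.5]
grip_width: -0.0004
grip_force: 3.5
```

Request:
{"api": "drive_tool", "payload": {
  "moves": [
    [[0,0,0,0,0,0.5,0],[0,0,0,0,0,1,0],[0,0,0,0,0,1,0],[0,0,0,0,0,1,0]]
  ]
}}

```text
clock: 11.75
ee_pos: [0.4976, -0.1148, 0.0228]
tool_rot: [180.0, -0.0, 1.6]
force: [-5.1, 2.0, 29.0]
grip_width: -0.0
grip_force: 14.0
```

Request:
{"api": "drive_tool", "payload": {
  "moves": [
    [[0,0,0,0,0,-30,0],[0,0,0,0,0,-70,0],[0,0,0,0,0,-110,0],[0,0,0,0,0,-150,0],[0,0,0,-20,-20,-190,0],[0,0,0,-50,-50,-210,0],[0,0,0,-50,-70,-210,0],[0,0,0,-50,-70,-210,0]]
  ]
}}

```text
clock: 12.42
ee_pos: [0.4438, -0.0433, 0.2336]
tool_rot: [-180.0, -0.1, 1.6]
force: [1.4, -0.6, 0.5]
grip_width: 0.0001
grip_force: 0.0
```

Run:
```python
from h import *
shot('wrist','w6'); o=bot.get_obs(); print(o['ee_pos'],o['tool_rot'],o['force'])
s=np.load('pics/w6.npz')
im=s['im'];K=np.array(bot.camera_model('wrist')['intrinsics'])
# predicted button pixel: scan for the centre
best=min(((np.hypot(*(pt('wrist','w6',u,v,.048)[:2]-[.4974,-.1147])),u,v) for u in range(300,380) for v in range(90,190)))
print(best); u,v=best[1:]
print([[round(float(pt('wrist','w6',u+i,v+j)[2]),4) for i in(-12,-9,-6,-3,0,3,6,9,12)] for j in(-4,0,4)])
```

```text
[ 0.4448109  -0.04466105  0.23278054] [ 1.79996395e+02 -8.09990942e-02  1.70656026e+00] [ 1.02825668 -0.49656027 -0.19366468]Traceback (most recent call last):
  File "<stdin>", line 6, in <module>
  File "<stdin>", line 6, in <genexpr>
  File "h.py", line 8, in pt
    s=np.load(f'pics/{f}.npz'); m=bot.camera_model(n)
                                  ~~~~~~~~~~~~~~~~^^^
ValueError: time passes only in moves, steps and waits
```

Run:
```python
from h import *
for v in range(128,150,3): print(v,[round(float(pt('wrist','w6',u,v)[2]),4) for u in range(318,352,5)])
```

```text
128 [0.045, 0.0454, 0.0445, 0.0458, 0.0468, 0.045, 0.0454]
131 [0.0452, 0.045, 0.0456, 0.0482, 0.0479, 0.0479, 0.0453]
134 [0.045, 0.0452, 0.0476, 0.0477, 0.0481, 0.0482, 0.0457]
137 [0.0449, 0.0455, 0.0483, 0.0479, 0.0487, 0.0476, 0.0453]
140 [0.0455, 0.0453, 0.0479, 0.0485, 0.0485, 0.0481, 0.0463]
143 [0.0453, 0.045, 0.0478, 0.0486, 0.048, 0.0479, 0.0456]
146 [0.0455, 0.0458, 0.0474, 0.0477, 0.0483, 0.048, 0.0452]
149 [0.045, 0.0455, 0.0455, 0.0476, 0.0475, 0.0452, 0.0455]
```

The depth shows the button top at 0.048, so it is home. Now I go over and behind the lid.

Request:
{"api": "drive_tool", "payload": {
  "moves": [
    [[0,0,0,40,0,-15,0],[0,0,0,80,0,-15,0],[0,0,0,120,0,-15,0],[0,0,0,160,0,-15,0],[0,0,0,165,0,20,0],[0,0,0,165,0,60,0],[0,0,0,165,0,98,0],[0,0,0,165,0,98,0]]
  ]
}}

```text
clock: 13.13
ee_pos: [0.606, -0.0417, 0.126]
tool_rot: [-179.9, 0.7, 1.6]
force: [-2.8, -0.6, -0.7]
grip_width: -0.0
grip_force: 0.0
```

Run:
```python
from h import *
shot('side','s7'); shot('wrist','w7'); o=bot.get_obs(); print(o['ee_pos'],o['tool_rot'],o['force'])
a=cv2.imread('pics/s7.png')
c=np.zeros((420,800,3),np.uint8);c[:,:420]=cv2.resize(a[130:340,180:390],(420,420));c[:285,420:]=cv2.resize(cv2.imread('pics/w7.png'),(380,285));cv2.imwrite('pics/c7.png',c)
```

```text
[ 0.60968143 -0.04199798  0.13279271] [-179.9753946     0.20380813    1.57770876] [ 0.63282539 -0.07703486  0.82554034]
```

View pics/c7.png

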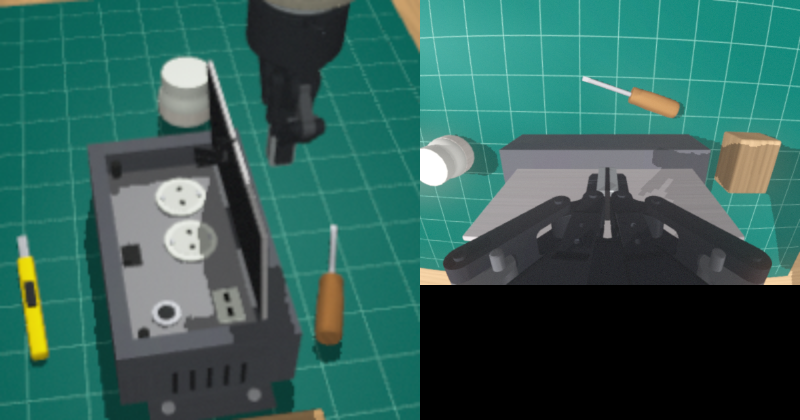

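The fingertip is at (280,160) in the crop, behind the upright lid and clear of it. I sweep it over along the arc.

Request:
{"api": "drive_tool", "payload": {
  "moves": [
    [[0,0,0,-12,0,-2,0],[0,0,0,-22,0,-3,0],[0,0,0,-28,0,-3,0],[0,0,0,-34,0,-3,0],[0,0,0,-41,0,-3,0],[0,0,0,-47,0,-3,0],[0,0,0,-54,0,-1,0],[0,0,0,-61,0,0,0]]
  ]
}}

```text
clock: 13.9
ee_pos: [0.549, -0.0433, 0.1338]
tool_rot: [180.0, -0.0, 1.6]
force: [1.8, -0.2, -0.7]
grip_width: -0.0002
grip_force: 0.5
```

Request:
{"api": "drive_tool", "payload": {
  "moves": [
    [[0,0,0,-7,0,2.5,0],[0,0,0,-14,0,5,0],[0,0,0,-20,0,8,0],[0,0,0,-26,0,11.5,0],[0,0,0,-31,0,15,0],[0,0,0,-36,0,19,0],[0,0,0,-41,0,24,0],[0,0,0,-46,0,29,0]]
  ]
}}

```text
clock: 14.57
ee_pos: [0.5032, -0.0446, 0.1043]
tool_rot: [180.0, -0.0, 1.6]
force: [1.5, 0.5, 0.0]
grip_width: 0.0001
grip_force: 0.5
```

Request:
{"api": "drive_tool", "payload": {
  "moves": [
    [[0,0,0,-4,0,5,0],[0,0,0,-8,0,11,0],[0,0,0,-11.5,0,17,0],[0,0,0,-14,0,23,0],[0,0,0,-16.5,0,29,0],[0,0,0,-19,0,36,0],[0,0,0,-20,0,41,0],[0,0,0,-21,0,46,0]]
  ]
}}

```text
clock: 15.23
ee_pos: [0.4822, -0.0451, 0.0581]
tool_rot: [-180.0, 0.0, 1.6]
force: [0.4, -0.3, 1.6]
grip_width: 0.0001
grip_force: 0.9
```

Request:
{"api": "drive_tool", "payload": {
  "moves": [
    [[0,0,0,-0.5,0,2,0],[0,0,0,-1,0,4,0],[0,0,0,-1.5,0,6,0],[0,0,0,-1.5,0,8,0],[0,0,0,-2,0,9.5,0],[0,0,0,-2,0,11,0],[0,0,0,-2,0,12,0],[0,0,0,-2,0,12,0]]
  ]
}}

```text
clock: 15.9
ee_pos: [0.4806, -0.0452, 0.0467]
tool_rot: [180.0, -0.0, 1.6]
force: [-0.3, -0.1, 2.9]
grip_width: -0.0
grip_force: 1.1
```

Request:
{"api": "drive_tool", "payload": {
  "moves": [
    [[0,0,0,0,0,1,0],[0,0,0,0,0,2,0],[0,0,0,0,0,3,0],[0,0,0,0,0,3.7,0],[0,0,0,0,0,4.4,0],[0,0,0,0,0,5,0],[0,0,0,0,0,5.4,0],[0,0,0,0,0,5.4,0]]
  ]
}}

```text
clock: 16.57
ee_pos: [0.4807, -0.0452, 0.0419]
tool_rot: [180.0, -0.0, 1.6]
force: [-3.9, 0.5, 20.7]
grip_width: 0.0001
grip_force: 10.1
```

At the stop. I release gently, then go up.

Request:
{"api": "drive_tool", "payload": {
  "moves": [
    [[0,0,0,0,0,-2,0],[0,0,0,0,0,-4,0],[0,0,0,0,0,-7,0],[0,0,0,0,0,-12,0],[0,0,0,0,0,-30,0],[0,0,0,0,0,-60,0],[0,0,0,-20,0,-100,0],[0,0,0,-35,0,-140,0]]
  ]
}}

```text
clock: 17.23
ee_pos: [0.4455, -0.0459, 0.1783]
tool_rot: [-180.0, 0.1, 1.6]
force: [1.2, 0.1, -0.0]
grip_width: -0.0002
grip_force: 0.0
```

Request:
{"api": "drive_tool", "payload": {
  "moves": [
    [[0,0,0,0,0,-40,0],[0,0,0,0,0,-50,0],[0,0,0,0,0,-50,0],[0,0,0,0,0,-50,0],[0,0,0,0,0,-50,0],[0,0,0,0,0,-50,0],[0,0,0,0,0,-50,0],[0,0,0,0,0,-50,0]]
  ]
}}

```text
clock: 17.9
ee_pos: [0.4466, -0.046, 0.2267]
tool_rot: [-180.0, 0.1, 1.6]
force: [0.1, -0.0, -0.4]
grip_width: -0.0001
grip_force: 0.0
```

Run:
```python
from h import *
shot('wrist','w8'); o=bot.get_obs(); print(o['clock'],o['ee_pos'],o['force'])
for v in range(60,180,15): print(v,[pt('wrist','w8',u,v).round(3).tolist() for u in (200,340)])
```

```text
17.95 [ 0.446673   -0.04605072  0.22686417] [0.11339539 0.16863711 1.04323554]
60 [[0.576, 0.034, 0.072], [0.58, -0.108, 0.072]]
75 [[0.562, 0.034, 0.072], [0.566, -0.109, 0.072]]
90 [[0.547, 0.035, 0.072], [0.551, -0.11, 0.073]]
105 [[0.532, 0.035, 0.073], [0.536, -0.112, 0.073]]
120 [[0.517, 0.036, 0.073], [0.521, -0.113, 0.073]]
135 [[0.501, 0.036, 0.073], [0.505, -0.114, 0.073]]
150 [[0.485, 0.037, 0.073], [0.489, -0.116, 0.073]]
165 [[0.469, 0.038, 0.073], [0.473, -0.117, 0.073]]
```

View pics/w8.png

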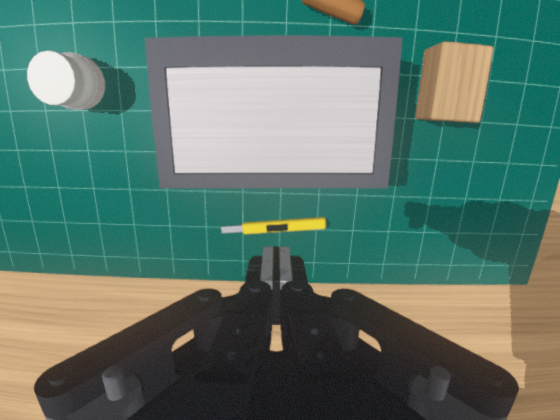

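The lid is shut and flush (z 0.072–0.073 throughout, spanning (167,66) to (380,174) px), and the bystanders have not moved. I hand the job in.

```bash
python3 -c "
from cell import bot
print(bot.finish_job())"
```

```text
the job is handed in; nothing more can be done
None
```

The job is handed in: the lid popped open, the breaker button was pushed home (its top measured at 48 mm), and the lid was pressed to its stop and now sits shut and flush, with the bystanders unmoved in the last picture; the hand-in returned no verdict.

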